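Cover the battery pack and hold the probe arm at its mark

TASK

Lower the green cover plate by its heat sink over the two pins on the battery pack until it lies flush, and let go of it. Then take the upright handle of the spring-loaded probe arm so that the lock button in its side is squeezed fully in, draw the arm out until its pointer stands level with the ridge of the rider on the scale, and finish while still holding it there with the button squeezed. Leave the rider, the multimeter, the spool and the screwdriver where they are.

Things in the scene. Friction and masses are not known exactly. Their poses are not given: they have to be found in the camera images.
- heat_sink (a point): Centre of the finned aluminium heat sink on the loose cover plate: 24 mm wide (x), 50 long (y), 44 tall; 28 mm above the plate's underside, z up. Fingers may reach 22 mm below it to the board. The plate (about 0.24 kg) starts flat on the bench, is symmetrical and may go on either way round.
- seat (a point): Middle of the flat top of the battery pack (black holders, orange cells, 100 x 160 mm in x, y), 82 mm above the bench, between its two steel pins at y = +60 and -60 mm: 6 mm thick, 18 tall, the upper 9 mm tapering to 2 mm. Seated: heat-sink centre 28 mm above this point, y axes parallel. Pack, arm and scale stand on one fixed jig; the arm slides out along -y of this frame.
- handle_grip (a point): Centre of the probe arm's upright black handle, 24 mm wide (x), 34 long (y), 52 tall; 27 mm above its foot, 172 mm above the bench; moves with the arm, axes as seat. The steel lock button is in its +x face at this height. Grasp from above with the fingers closing along x, which squeezes the button. All else beside the handle is 25 mm or more below this point.
- lock_button_face (a point): Middle of the outer face of the steel lock button (24 mm in y, 26 tall) in the handle's +x face; 8 mm out of the handle when free, 2 mm when fully in. Axes as seat. Width over handle and button 32 mm free, 26 mm squeezed (its middle then 1 mm to +x of the handle's). A rod with a probe tip points from the arm below the handle to -x, a pointer to +x.
- lock_button (a joint): Travel of the lock button into the handle, m: 0 free, 0.006 fully in. A spring of 2 N (free) to 5 N (fully in) pushes it out; the latch lets go beyond about 0.0035. When it is out at the arm's home the arm is locked.
- probe_slide (a joint): Extension of the telescoping arm, m: 0 home (start, locked), growing as it slides towards -y of seat, to at most 0.13. A spring pulls it home with 3 to 5 N, so it runs back if let go; there is no lock along the way.
- pointer (a point): Tip of the thin steel pointer on the arm's carrier, 30 mm to +x of the arm's axis; it moves with the arm.
- index (a point): The mark: foot of the 3 mm brass ridge across the top of the rider, a black 30 x 20 x 13 mm block on the steel scale bar on the arm's +x side; at the rider's edge nearest the arm. The pointer is at the mark when both have the same y in the frame of seat. The rider starts 65 to 110 mm along from the pointer's home, differently each time.
- plate: The same cover plate, axes alike: green board 90 x 150 x 6 mm (x, y, z) with the heat sink in its middle and vertical 9 mm through holes at y = +60 and -60 mm, x = 0. Origin: middle of its underside.
- meter: Bystander: yellow and grey multimeter, 90 x 180 x 45 mm, lying on the bench; origin at the middle of its underside.
- spool: Bystander: white wire spool, 60 mm across, 40 mm tall, standing on the bench; origin at the middle of its underside.
- driver: Bystander: green-handled screwdriver lying on the bench on the robot's side of the arm's sleeve; origin on the bench under its middle.
Mind the look-alikes: they are no part of the job. Leave any red or white look-alike of the plate alone.

How it is judged:
By the outcome, as a careful person would: the job done as asked, in the order asked, and still so for the second after the job is handed in, while the arm keeps its last pose, push and grip.
It also fails if it takes over 54 s, if anything falls off the work surface, if the arm or the gripper's body presses on something with over 40 N, if the wrist force passes 120 N, or if a joint passes its speed limit or range.

ROBOT

A 7-joint arm with a two-finger parallel gripper is mounted at the origin on the work surface. World frame = base frame: x ahead of the robot, y to its left, z up, the work surface at z = 0. Lengths are in m, angles in rad, forces in N, time in s.
With the tool pointing down it reaches from about 0.35 to 0.9 m from the base axis. Payload 8.1 kg.
Tool frame: the origin (TCP) lies at the very end of the fingers, on their centre line; the grasp point (between the pads) lies 19 mm behind it; z points along the fingers, y is the line along which they close (so a half turn about z gives the same grasp; the last joint's range is limited). The gripper opens to 92 mm and grips with 3 to 60 N. Pads are 19 mm wide; open, the fingers measure 130 mm over their backs; the gripper's body (75 mm by 190 mm) begins 47 mm behind the grasp point.
Start: joints at [-1.334, 0.434, 0.025, 1.573, -0.012, 1.134, -0.075], TCP at [0.208, 0.589, 0.227] pointing down, gripper open.
Joint ranges: [-2.62, 2.62], [-0.44, 2.09], [-1.27, 1.32], [0.08, 2.57], [-1.32, 4.46], [0.12, 2], [-2.74, 2.74]. Speed limits (rad/s): [2.22, 2.22, 3.01, 3.01, 3.14, 3.14, 3.14].

INTERFACE

Orientations are given as a rotation vector (axis times angle).
In Python, from cell import readout, cams, job gives the robot as it stands.
- The arm moves only by the tool drive_tool, never from a script. Its argument "commands" is a list of rows, each a list of 3 entries, a list of its own where there are three numbers: the turn, a rotation vector about the tool's x, y, z in rad, then the shift along the tool's x, y, z in cm, then the gripper's target within -1 to 1 (fully open at 1, half-way at 0, shut at -1). A call has 1 to 20 rows; each row is the pose to reach, as a shift and turn from the pose commanded when the call began, along the tool's axes at that moment; what a row does not reach only later rows make up. A row lasts 1/12 s, in which the tool goes at most 41.7 mm and 7.16 degrees, less where a joint would pass 70% of its speed; a pose out of reach is approached as far as the arm can. A call with a gripper value outside its range is refused whole. The fingers move at their own pace and stop on an object; "newtons" is the grip in N (left out, the last holds). Time passes only in rows, so rows that repeat a pose let the fingers close. It gives the time, the measured TCP pose, the force, the opening and the grip force at its end, in the units of the state.
- readout.observe(): the state, without advancing time (a new reading comes with each control period).
- cams.get_image(name): name is "scene" or "top" or "wrist"; returns the picture (384x512x3 uint8, blue, green, red); there is no depth.
- cams.camera_info(name): a dict with "camera_matrix" (3x3 intrinsics, pixels), "R" (3x3) and "t" (3): a world point X has camera coordinates R X + t. Camera axes: x right, y down, z forward; pixel columns grow to the right and rows downward; lengths in m; the calibration is good to about 2 mm. A picture is of the moment at which its call begins: read the wrist's pose just before it. camera_info takes no time and is no camera call; for the wrist camera it gives the pose at the moment of the call.
- job.sign_off(): hands the job in; it is judged then, once.
The state is a dict: "clock": time; "joints": joint angles; "dq": joint speeds; "joint_efforts": joint torques, N m; "position": TCP position; "ee_rot": TCP orientation; "force": force on the tool from outside, world axes, zero at the start; "ft_torque": the same for the moment, N m; "width": opening from 0.0 (shut) to 1.0 (fully open); "gripper_force": force on a finger pad.
Only numpy, scipy, OpenCV 4.12 (cv2) and the standard library are available. Lean on these libraries where they do the work, as an engineer would, in place of code of your own. Each camera call takes 0.05 s, during which the arm holds its last target. There are 200 camera calls.

## Working session

There is one attempt and no reset: what is moved stays moved. The work goes in short steps, Python scripts to look and compute and a tool call to move; the robot and the scene stay as the last step left them, time stands still between calls to the robot, and variables do not carry over. Pictures are saved under pics/ and viewed, at most 10 in all, crops included, and the job is handed in when it is done.

Besides the shell and the picture viewer there is one more tool, called as a command line: name --argument value ..., lists and objects as JSON in quotes. drive_tool: Moves the arm, as the interface text tells. Its arguments: {"type":"object","properties":{"commands":{"type":"array"},"newtons":{"type":"number"}},"required":["commands"]}

```bash
ls; mkdir -p pics; python3 - <<'E'
from cell import readout,cams
import cv2,numpy as np
s=readout.observe();print({k:np.round(v,4).tolist() for k,v in s.items()})
for n in("scene","top"):
    cv2.imwrite(f"pics/{n}0.png",cams.get_image(n));i=cams.camera_info(n);print(n,np.round(i["camera_matrix"],1).tolist(),np.round(-np.array(i["R"]).T@i["t"],3),np.round(i["R"],2).tolist())
E
```

```text
pics
{'clock': 0.0, 'joints': [-1.3336, 0.4352, 0.025, 1.5741, -0.0116, 1.134, -0.0751], 'dq': [0.001, 0.0011, 0.0013, 0.0014, 0.0012, -0.0011, 0.0007], 'joint_efforts': [0.0015, -66.7865, 0.9856, -31.4449, -0.0605, 0.043, 0.0002], 'position': [0.2082, 0.5888, 0.226], 'ee_rot': [-0.5312, -3.0962, 0.0024], 'force': [-0.1963, -0.468, -0.1107], 'ft_torque': [-0.0287, 0.0088, -0.0039], 'gripper_force': 0.0, 'width': 0.9967}
scene [[475.0, 0.0, 253.8], [0.0, 475.0, 189.2], [0.0, 0.0, 1.0]] [ 1.537 -0.388  1.447] [[0.16, 0.99, 0.01], [0.78, -0.12, -0.62], [-0.61, 0.1, -0.79]]
top [[412.7, 0.0, 249.7], [0.0, 412.7, 196.9], [0.0, 0.0, 1.0]] [ 0.349 -0.194  1.519] [[-0.02, -1.0, 0.0], [-0.99, 0.02, -0.13], [0.13, -0.01, -0.99]]
```

View pics/scene0.png

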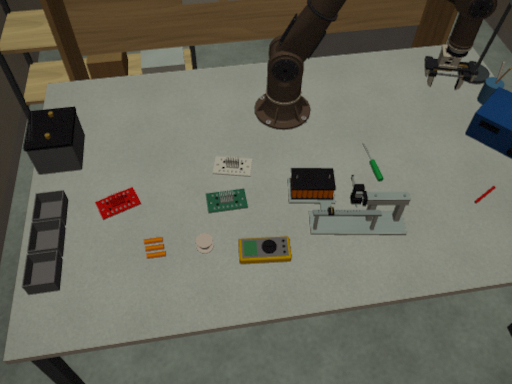

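View pics/top0.png

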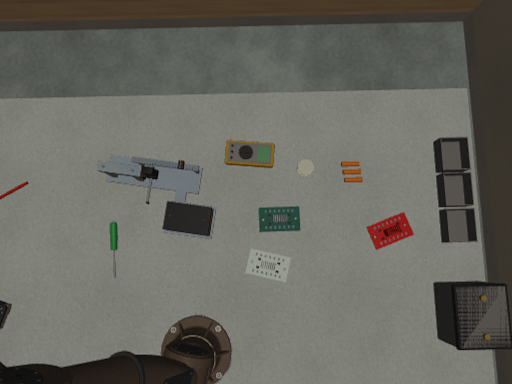

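The scene view shows the green plate at (227,200), the pack at (313,183) and the handle near (359,194). The top view shows the plate at (279,219), the pack at (188,219), the handle at (149,172) and the rider near (181,164). Next I'll take enlarged crops and a plate mask.

```bash
cat > h.py <<'E'
import cv2,numpy as np
from cell import readout,cams
def ray(n,uv,i=None):
    i=i or cams.camera_info(n);R=np.array(i["R"]);t=np.array(i["t"]).ravel()
    d=R.T@np.linalg.solve(np.array(i["camera_matrix"]),[uv[0],uv[1],1.]);return -R.T@t,d
def onz(n,uv,z,i=None):
    c,d=ray(n,uv,i);return c+d*(z-c[2])/d[2]
def tri(a,ua,b,ub):
    ca,da=ray(a,ua);cb,db=ray(b,ub)
    s,r,_,_=np.linalg.lstsq(np.c_[da,-db],cb-ca,rcond=None);p=ca+da*s[0];q=cb+db*s[1]
    return (p+q)/2,np.linalg.norm(p-q)
def proj(n,X,i=None):
    i=i or cams.camera_info(n);p=np.array(i["camera_matrix"])@(np.array(i["R"])@X+np.array(i["t"]).ravel());return p[:2]/p[2]
E
python3 - <<'E'
from h import *
for n,(x0,x1,y0,y1) in dict(top=(90,230,145,250),scene=(280,420,160,250)).items():
    im=cv2.imread(f"pics/{n}0.png")
    cv2.imwrite(f"pics/{n}c.png",cv2.resize(im[y0:y1,x0:x1],None,fx=5.7,fy=5.7,interpolation=cv2.INTER_CUBIC))
    hsv=cv2.cvtColor(im,cv2.COLOR_BGR2HSV);m=cv2.inRange(hsv,(65,90,30),(95,255,200))
    for c in cv2.findContours(cv2.morphologyEx(m,cv2.MORPH_CLOSE,np.ones((5,5))),0,2)[0]:
        if cv2.contourArea(c)>100:
            r=cv2.minAreaRect(c);print(n,r)
            b=np.array([onz(n,p,.006) for p in cv2.boxPoints(r)]);print(np.round(b,4).tolist(),b.mean(0).round(4),[np.linalg.norm(b[k]-b[k-1]).round(4) for k in(1,2)])
E
```

```text
top ((113.5, 236.0), (26.0, 5.0), 90.0)
[[0.4584, 0.3076, 0.006], [0.458, 0.2894, 0.006], [0.3634, 0.2878, 0.006], [0.3639, 0.3059, 0.006]] [0.4109 0.2977 0.006 ] [np.float64(0.0183), np.float64(0.0946)]
top ((279.0, 218.5), (23.0, 40.0), 90.0)
[[0.5042, -0.2359, 0.006], [0.5006, -0.3833, 0.006], [0.4161, -0.3799, 0.006], [0.4196, -0.2336, 0.006]] [ 0.4601 -0.3082  0.006 ] [np.float64(0.1474), np.float64(0.0846)]
scene ((250.0, 247.5), (13.0, 10.0), 90.0)
[[0.6528, -0.2655, 0.006], [0.6585, -0.2304, 0.006], [0.7106, -0.2391, 0.006], [0.7051, -0.2734, 0.006]] [ 0.6818 -0.2521  0.006 ] [np.float64(0.0355), np.float64(0.0529)]
scene ((226.47315979003906, 200.05545043945312), (18.548526763916016, 39.04414367675781), 82.14668273925781)
[[0.4195, -0.381, 0.006], [0.4172, -0.2312, 0.006], [0.5051, -0.235, 0.006], [0.5066, -0.3804, 0.006]] [ 0.4621 -0.3069  0.006 ] [np.float64(0.1498), np.float64(0.088)]
```

View pics/topc.png

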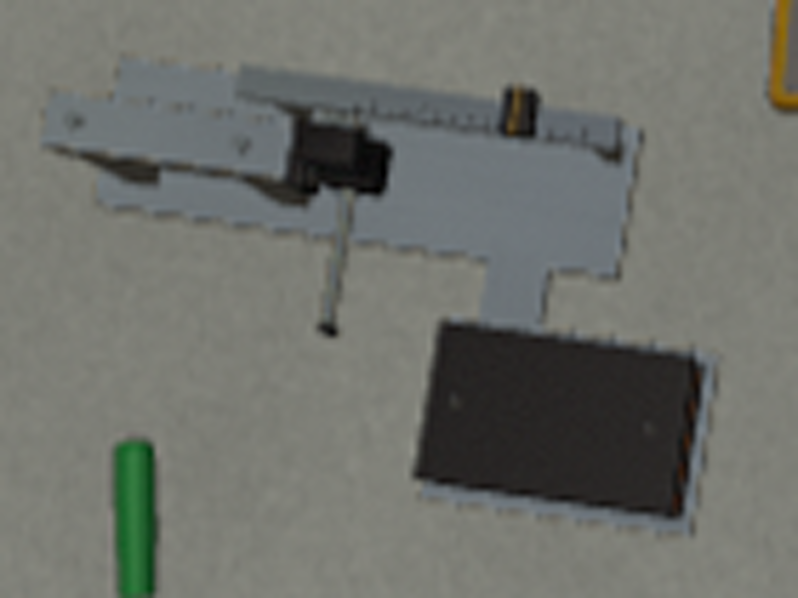

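View pics/scenec.png

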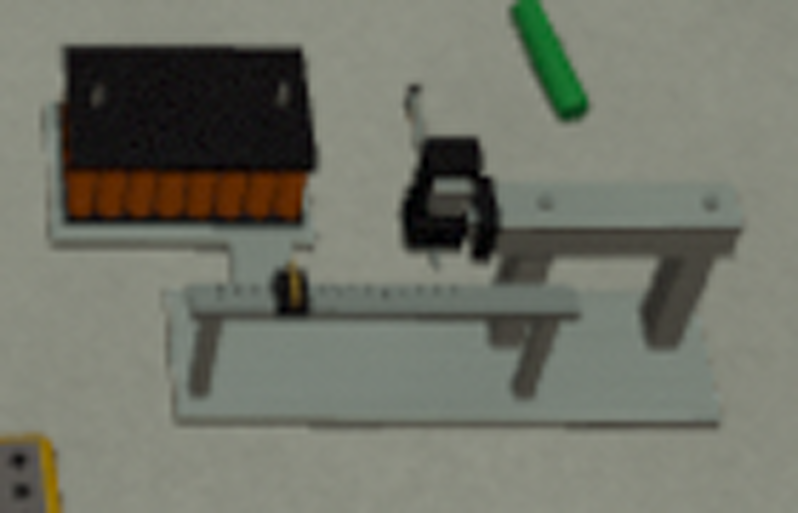

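The top crop shows pack pins at crop (456,402) and (648,428), the handle top near (333,145), the rider ridge at about (518,110), and the jig turned about 8°. The scene crop shows pins at (98,95) and (284,95). Next I'll get rough 3D positions and the wrist camera mount.

```bash
cat >> h.py <<'E'
from scipy.spatial.transform import Rotation as Ro
np.set_printoptions(suppress=True,precision=4)
def plan(p,yaw):
    "turn(rad), shift(cm) in tool axes to TCP p, tool down, tool y at azimuth yaw (deg)"
    s=readout.observe();R0=Ro.from_rotvec(s["ee_rot"]).as_matrix();a=np.radians(yaw)
    y=np.array([np.cos(a),np.sin(a),0]);z=np.array([0,0,-1.]);R1=np.c_[np.cross(y,z),y,z]
    print("turn",Ro.from_matrix(R0.T@R1).as_rotvec().round(4),"shift",(100*R0.T@(np.array(p)-s["position"])).round(2))
E
python3 - <<'E'
from h import *
T=lambda x,y:((x+.5)/5.7-.5+90,(y+.5)/5.7-.5+145)
S=lambda x,y:((x+.5)/5.7-.5+280,(y+.5)/5.7-.5+160)
for nm,a,b in [("pin+",(456,402),(284,95)),("pin-",(648,428),(98,95)),("handle top",(333,145),(451,152)),("ridge",(518,110),(292,285))]:
    print(nm,tri("top",T(*a),"scene",S(*b)))
for c in [(443,321),(699,357),(684,515),(415,478)]: print(onz("top",T(*c),.082))
i=cams.camera_info("wrist");s=readout.observe();R0=Ro.from_rotvec(s["ee_rot"]).as_matrix()
R=np.array(i["R"]);c=-R.T@np.array(i["t"]).ravel();print("cam in tool",R0.T@(c-s["position"]),R@R0,i["camera_matrix"])
plan((.46,.1,.38),0);plan((.46,-.308,.25),0)
E
```

```text
pin+ (array([0.4751, 0.0785, 0.0885]), np.float64(0.0018865362360136002))
pin- (array([ 0.4561, -0.0397,  0.0885]), np.float64(0.0011326899255693851))
handle top (array([0.6151, 0.1289, 0.1934]), np.float64(0.0016607962728019802))
ridge (array([0.6476, 0.0335, 0.1243]), np.float64(0.000145241901284188))
[0.5256 0.0868 0.082 ]
[ 0.4996 -0.0702  0.082 ]
[ 0.4032 -0.0598  0.082 ]
[0.4297 0.1038 0.082 ]
cam in tool [ 0.0782  0.0029 -0.1579] [[-0.0011  1.      0.0002]
 [-0.9576 -0.0009 -0.2882]
 [-0.2882 -0.0005  0.9576]] [[335.6121   0.     259.3184]
 [  0.     335.6121 194.4938]
 [  0.       0.       1.    ]]
turn [-0.0011  0.001   1.2309] shift [-40.03 -37.72 -15.34]
turn [-0.0011  0.001   1.2309] shift [-53.63 -76.16  -2.29]
```

drive_tool --commands '[[[0, 0, 1.231], [-40, -37.7, -15.3], 1], [[0, 0, 1.231], [-40, -37.7, -15.3], 1], [[0, 0, 1.231], [-40, -37.7, -15.3], 1], [[0, 0, 1.231], [-40, -37.7, -15.3], 1], [[0, 0, 1.231], [-40, -37.7, -15.3], 1], [[0, 0, 1.231], [-40, -37.7, -15.3], 1], [[0, 0, 1.231], [-40, -37.7, -15.3], 1], [[0, 0, 1.231], [-40, -37.7, -15.3], 1], [[0, 0, 1.231], [-40, -37.7, -15.3], 1], [[0, 0, 1.231], [-40, -37.7, -15.3], 1], [[0, 0, 1.231], [-40, -37.7, -15.3], 1], [[0, 0, 1.231], [-40, -37.7, -15.3], 1], [[0, 0, 1.231], [-40, -37.7, -15.3], 1], [[0, 0, 1.231], [-40, -37.7, -15.3], 1], [[0, 0, 1.231], [-53.6, -76.2, -2.3], 1], [[0, 0, 1.231], [-53.6, -76.2, -2.3], 1], [[0, 0, 1.231], [-53.6, -76.2, -2.3], 1], [[0, 0, 1.231], [-53.6, -76.2, -2.3], 1], [[0, 0, 1.231], [-53.6, -76.2, -2.3], 1], [[0, 0, 1.231], [-53.6, -76.2, -2.3], 1]]'

```text
clock: 1.77
position: [0.459, -0.1395, 0.3034]
ee_rot: [2.221, 2.222, 0.001]
force: [0.6, 0.6, 0.5]
width: 1.002
gripper_force: 0.0
```

```bash
python3 - <<'E'
from h import *
plan((.46,-.308,.25),0)
E
```

```text
turn [ 0.0005 -0.0004  0.0003] shift [-16.85   0.09   5.33]
```

drive_tool --commands '[[[0, 0, 0], [-16.8, 0.1, 5.3], 1], [[0, 0, 0], [-16.8, 0.1, 5.3], 1], [[0, 0, 0], [-16.8, 0.1, 5.3], 1], [[0, 0, 0], [-16.8, 0.1, 5.3], 1], [[0, 0, 0], [-16.8, 0.1, 5.3], 1], [[0, 0, 0], [-16.8, 0.1, 5.3], 1], [[0, 0, 0], [-16.8, 0.1, 5.3], 1]]'

```text
clock: 2.35
position: [0.4602, -0.3058, 0.2504]
ee_rot: [-2.222, -2.219, 0.001]
force: [-0.1, -0.1, 0.4]
width: 0.996
gripper_force: 0.0
```

```bash
python3 - <<'E'
from h import *
i=cams.camera_info("wrist");im=cams.get_image("wrist");cv2.imwrite("pics/w1.png",im)
hsv=cv2.cvtColor(im,cv2.COLOR_BGR2HSV);m=cv2.inRange(hsv,(65,90,20),(95,255,220))
c=max(cv2.findContours(cv2.morphologyEx(m,cv2.MORPH_CLOSE,np.ones((7,7))),0,2)[0],key=cv2.contourArea)
q=np.array([onz("wrist",p,.006,i)[:2] for p in c.reshape(-1,2)],np.float32)
r=cv2.minAreaRect(q);print(r,cv2.boxPoints(r));print(readout.observe()["position"])
E
```

```text
((0.4622431695461273, -0.3053759038448334), (0.08459525555372238, 0.14428375661373138), 0.20835916697978973) [[ 0.4197 -0.2334]
 [ 0.4202 -0.3777]
 [ 0.5048 -0.3774]
 [ 0.5043 -0.2331]]
[ 0.4608 -0.3047  0.2507]
```

View pics/w1.png

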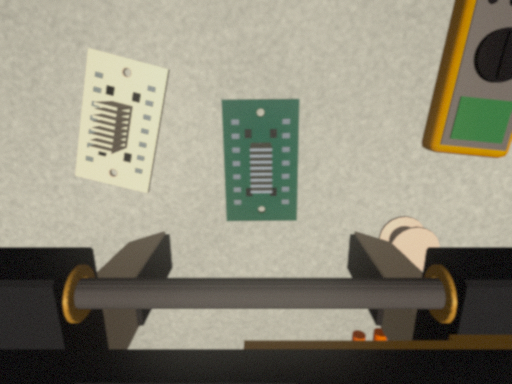

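The wrist view shows the green plate upright in the image, its holes at (260,112) and (262,209) and the heat sink at (261,169). The tool is centred over it.

```bash
python3 - <<'E'
from h import *
i=cams.camera_info("wrist");im=cv2.imread("pics/w1.png")
g=im.min(2).astype(float);H=[]
for u,v in((260,112),(262,209)):
    p=g[v-6:v+7,u-6:u+7];w=np.clip(p-100,0,None);Y,X=np.mgrid[v-6:v+7,u-6:u+7];uv=((w*X).sum()/w.sum(),(w*Y).sum()/w.sum());H.append(onz("wrist",uv,.003,i));print(uv,H[-1])
H=np.array(H);m=H.mean(0);d=H[1]-H[0];print(m,np.linalg.norm(d),np.degrees(np.arctan2(d[0],-d[1])))
plan((m[0],m[1],.012),0)
E
```

```text
(np.float64(260.1210191082803), np.float64(111.88415605095541)) [ 0.4624 -0.2445  0.003 ]
(np.float64(261.12884333821376), np.float64(208.39970717423134)) [ 0.4637 -0.3645  0.003 ]
[ 0.463  -0.3045  0.003 ] 0.11995328432339952 0.6175040838316697
turn [-0.0005 -0.0009  0.0004] shift [ 0.    0.23 23.87]
```

drive_tool --commands '[[[0, 0, -0.005], [0, 0.2, 16], 1], [[0, 0, -0.005], [0, 0.2, 16], 1], [[0, 0, -0.005], [0, 0.2, 16], 0.2], [[0, 0, -0.005], [0, 0.2, 16], 0.2], [[0, 0, -0.005], [0, 0.2, 19], 0.2], [[0, 0, -0.005], [0, 0.2, 22], 0], [[0, 0, -0.005], [0, 0.2, 23.2], 0], [[0, 0, -0.005], [0, 0.2, 23.8], 0], [[0, 0, -0.005], [0, 0.2, 23.8], -0.5], [[0, 0, -0.005], [0, 0.2, 23.8], -1], [[0, 0, -0.005], [0, 0.2, 23.8], -1], [[0, 0, -0.005], [0, 0.2, 23.8], -1], [[0, 0, -0.005], [0, 0.2, 23.8], -1], [[0, 0, -0.005], [0, 0.2, 23.8], -1]]' --newtons 30

```text
clock: 3.57
position: [0.4629, -0.306, 0.014]
ee_rot: [2.215, 2.226, 0.001]
force: [-2.0, 0.9, 9.0]
width: 0.261
gripper_force: 30.0
```

drive_tool --commands '[[[0, 0, 0], [0, 0, -1], -1], [[0, 0, 0], [0, 0, -4], -1], [[0, 0, 0], [0, 0, -8], -1], [[0, 0, 0], [0, 0, -12], -1], [[0, 0, 0.164], [3, -1, -15], -1], [[0, 0, 0.164], [6, -2, -18], -1], [[0, 0, 0.164], [9, -2.5, -21], -1], [[0, 0, 0.164], [12, -2.5, -24], -1], [[0, 0, 0.164], [14, -2.5, -27], -1], [[0, 0, 0.164], [15.2, -2.5, -28.6], -1], [[0, 0, 0.164], [15.2, -2.5, -28.6], -1], [[0, 0, 0.164], [15.2, -2.5, -28.6], -1], [[0, 0, 0.164], [15.2, -2.5, -28.6], -1]]'

```text
clock: 4.65
position: [0.4361, -0.1543, 0.2983]
ee_rot: [-2.391, -2.037, 0.0]
force: [0.1, -0.8, -1.7]
width: 0.263
gripper_force: 30.0
```

```bash
python3 - <<'E'
from h import *
i=cams.camera_info("wrist");im=cams.get_image("wrist");cv2.imwrite("pics/w2.png",im)
print(proj("wrist",[.456,-.04,.1],i)); s=readout.observe();print(s["position"],s["ee_rot"])
plan((.457,-.036,.30),-9.1)
E
```

```text
[260.5712  56.1967]
[ 0.4359 -0.1547  0.298 ] [-2.3917 -2.0352  0.002 ]
turn [-0.0017  0.0002 -0.0019] shift [12.05  0.18 -0.21]
```

View pics/w2.png

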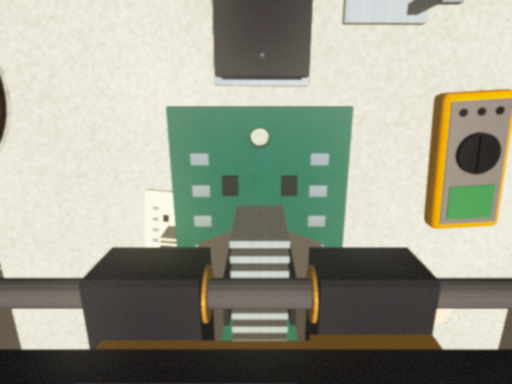

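The wrist view with the plate held shows one pin at (262,55), predicted at (260.6,56.2), and the plate's front hole at (260,137). Moving on to view the other pin.

drive_tool --commands '[[[0, 0, 0], [4, 0.1, 0], -1], [[0, 0, 0], [8, 0.1, 0], -1], [[0, 0, 0], [12, 0.1, 0], -1], [[0, 0, 0], [12, 0.1, 0], -1], [[0, 0, 0], [12, 0.1, 0], -1], [[0, 0, 0], [12, 0.1, 0], -1]]'

```text
clock: 5.2
position: [0.4563, -0.0369, 0.2979]
ee_rot: [-2.393, -2.036, 0.004]
force: [0.5, 0.1, -2.3]
width: 0.263
gripper_force: 30.0
```

```bash
python3 - <<'E'
from h import *
i=cams.camera_info("wrist");s=readout.observe();im=cams.get_image("wrist");cv2.imwrite("pics/w3.png",im)
p=proj("wrist",[.475,.0785,.1],i);print(p,s["position"])
# pin tip: bright spot near the prediction
def spot(im,p,r,th):
    u,v=map(int,np.round(p));g=im.min(2).astype(float)[v-r:v+r+1,u-r:u+r+1];w=np.clip(g-np.median(g)-th,0,None)
    Y,X=np.mgrid[v-r:v+r+1,u-r:u+r+1];print(w.max(),(w>0).sum());return np.array([(w*X).sum(),(w*Y).sum()])/w.sum()
a=spot(im,p,8,25);print("pin+",a,onz("wrist",a,.0995,i))
im2=cv2.imread("pics/w2.png");b=spot(im2,(262,55),8,25);print("pin- px",b)
# same camera offset for view 2: rebuild pose from its TCP reading
R0=Ro.from_rotvec(s["ee_rot"]).as_matrix();R=np.array(i["R"]);c=-R.T@np.array(i["t"]).ravel();cl=R0.T@(c-s["position"]);Rl=R@R0
R2=Ro.from_rotvec([-2.3917,-2.0352,.002]).as_matrix();Rc=Rl@R2.T;c2=R2@cl+[.4359,-.1547,.298]
j=dict(camera_matrix=i["camera_matrix"],R=Rc,t=-Rc@c2);print("pin-",onz("wrist",b,.0995,j))
# hole in the held board, tool frame
for im_,k,q,RR in((im2,j,[.4359,-.1547,.298],R2),(im,i,s["position"],R0)):
    h=spot(im_,(260,137),12,40);X=onz("wrist",h,q[2]-.005,k);print("hole",h,RR.T@(X-q))
x=cv2.resize(im[0:200,150:400],None,fx=3,fy=3);cv2.imwrite("pics/w3c.png",x)
E
```

```text
[259.2588  54.7963] [ 0.4563 -0.0369  0.2979]
43.0 14
pin+ [261.3793  52.7931] [0.4774 0.08   0.0995]
40.0 13
pin- px [261.8483  54.3175]
pin- [ 0.4572 -0.0389  0.0995]
86.0 254
hole [259.1667 136.2641] [0.0611 0.0003 0.005 ]
0.0 0
hole [nan nan] [nan nan nan]<stdin>:7: RuntimeWarning: invalid value encountered in divide
```

View pics/w3.png

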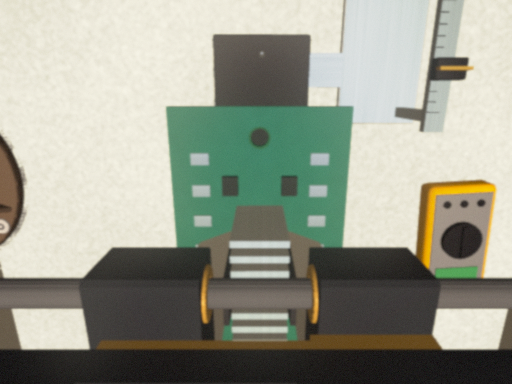

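The wrist view shows the other pin at (261.4,52.8), the hole at (260,137), and the rider ridge near (455,68). The pins are 120.6 mm apart with yaw of about -9.5°. I'll go above the seat and check the pin through the hole.

drive_tool --commands '[[[0, 0, 0.004], [3, 0.1, 0], -1], [[0, 0, 0.004], [5.7, 0.1, 2], -1], [[0, 0, 0.004], [5.7, 0.1, 6], -1], [[0, 0, 0.004], [5.7, 0.1, 10], -1], [[0, 0, 0.004], [5.7, 0.1, 14], -1], [[0, 0, 0.004], [5.7, 0.1, 16.5], -1], [[0, 0, 0.004], [5.7, 0.1, 17.3], -1], [[0, 0, 0.004], [5.7, 0.1, 17.3], -1], [[0, 0, 0.004], [5.7, 0.1, 17.3], -1], [[0, 0, 0.004], [5.7, 0.1, 17.3], -1]]'

```text
clock: 6.08
position: [0.4684, 0.02, 0.1275]
ee_rot: [2.395, 2.031, 0.004]
force: [1.1, -0.3, -1.4]
width: 0.261
gripper_force: 30.0
```

```bash
python3 - <<'E'
from h import *
i=cams.camera_info("wrist");s=readout.observe();im=cams.get_image("wrist")
cv2.imwrite("pics/w4.png",cv2.resize(im[100:180,200:320],None,fx=6,fy=6,interpolation=cv2.INTER_CUBIC))
print(s["position"],s["ee_rot"],s["force"]);print(proj("wrist",[.4774,.080,.1],i))
E
```

```text
[0.4684 0.02   0.1275] [2.3951 2.0309 0.0039] [ 1.1292 -0.2918 -1.3883]
[256.8947 132.1131]
```

View pics/w4.png

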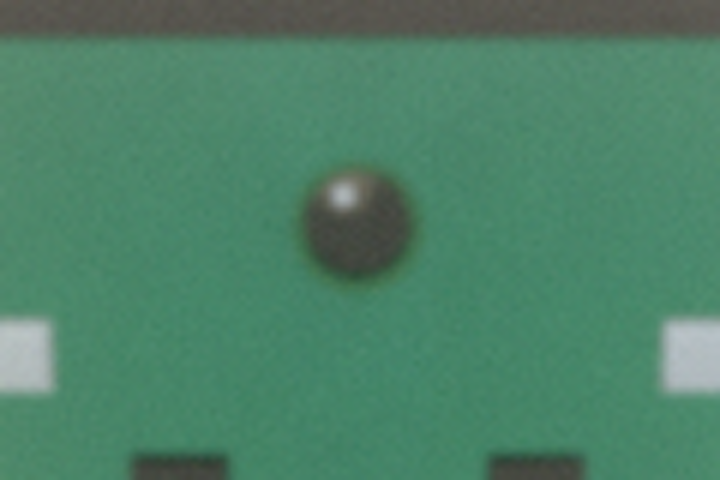

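The pin tip is visible inside the hole, at full-image (257,132) against a hole centre of (259.2,137.3). I'll compute the offset.

```bash
python3 - <<'E'
from h import *
f=lambda x,y:((x+.5)/6-.5+200,(y+.5)/6-.5+100)
i=cams.camera_info("wrist");s=readout.observe();R0=Ro.from_rotvec(s["ee_rot"]).as_matrix()
hole=onz("wrist",f(357,225),s["position"][2]-.008,i);tip=onz("wrist",f(344,193),.1,i)
print(hole,tip,R0.T@(tip-hole)*1000,R0.T@(hole-s["position"])*1000,s["position"])
plan((.4673,.0195,.1275),-9.5)
E
```

```text
[0.4785 0.0799 0.1196] [0.4774 0.0805 0.1   ] [ 0.4678 -1.2043 19.5877] [60.3484  0.237   8.0885] [0.4684 0.0203 0.1276]
turn [ 0.0029 -0.0015  0.0021] shift [-0.1  -0.09  0.01]
```

drive_tool --commands '[[[0, 0, 0.002], [0, -0.13, 0.5], -1], [[0, 0, 0.002], [0, -0.13, 1.0], -1], [[0, 0, 0.002], [0, -0.13, 1.5], -1], [[0, 0, 0.002], [0, -0.13, 1.9], -1], [[0, 0, 0.002], [0, -0.13, 2.2], -1], [[0, 0, 0.002], [0, -0.13, 2.2], -1], [[0, 0, 0.002], [0, -0.13, 2.2], -1]]'

```text
clock: 6.72
position: [0.4656, 0.0207, 0.1037]
ee_rot: [-2.397, -2.03, 0.001]
force: [0.5, 0.0, -2.8]
width: 0.263
gripper_force: 30.0
```

drive_tool --commands '[[[0, 0, 0], [0, 0, 0.3], -1], [[0, 0, 0], [0, 0, 0.5], -1], [[0, 0, 0], [0, 0, 0.7], -1], [[0, 0, 0], [0, 0, 0.85], -1], [[0, 0, 0], [0, 0, 0.95], -1], [[0, 0, 0], [0, 0, 0.95], -1], [[0, 0, 0], [0, 0, 0.95], -1]]'

```text
clock: 7.3
position: [0.4656, 0.0209, 0.0958]
ee_rot: [-2.396, -2.029, -0.002]
force: [-9.0, 1.4, 30.4]
width: 0.26
gripper_force: 30.0
```

drive_tool --commands '[[[0, 0, 0], [0, 0, -0.1], -1], [[0, 0, 0], [0, 0, -0.1], 0], [[0, 0, 0], [0, 0, -0.1], 0], [[0, 0, 0], [0, 0, -0.1], 0], [[0, 0, 0], [0, 0, -0.1], 0], [[0, 0, 0], [0, 0, -2], 0], [[0, 0, 0], [0, 0, -6], 0], [[0, 0, 0], [0, 0, -10], 0], [[0, 0, 0], [0, 0, -14], 0], [[0, 0, 0], [0, 0, -16], 0], [[0, 0, 0], [0, 0, -16], 0], [[0, 0, 0], [0, 0, -16], 0]]'

```text
clock: 8.3
position: [0.4663, 0.0212, 0.2552]
ee_rot: [2.396, 2.031, 0.004]
force: [-0.8, 0.2, -1.0]
width: 0.499
gripper_force: 0.0
```

```bash
python3 - <<'E'
from h import *
i=cams.camera_info("wrist");s=readout.observe();im=cams.get_image("wrist")
cv2.imwrite("pics/w5.png",im)
cv2.imwrite("pics/s5.png",cams.get_image("scene"));cv2.imwrite("pics/t5.png",cams.get_image("top"))
print(s["position"],s["ee_rot"])
hsv=cv2.cvtColor(im,cv2.COLOR_BGR2HSV);m=cv2.inRange(hsv,(65,90,20),(95,255,220))
c=max(cv2.findContours(cv2.morphologyEx(m,cv2.MORPH_CLOSE,np.ones((7,7))),0,2)[0],key=cv2.contourArea)
for z in(.084,.088,.092,.1):
    r=cv2.minAreaRect(np.array([onz("wrist",p,z,i)[:2] for p in c.reshape(-1,2)],np.float32));print(z,r)
print(proj("wrist",[.615,.129,.197],i))
E
```

```text
[0.4663 0.0212 0.2552] [2.3961 2.0313 0.0042]
0.084 ((0.465965211391449, 0.020069226622581482), (0.14909183979034424, 0.08926764875650406), 80.47691345214844)
0.088 ((0.4661305546760559, 0.021049074828624725), (0.14728060364723206, 0.08818314224481583), 80.47689819335938)
0.092 ((0.4662960469722748, 0.02202889695763588), (0.14546936750411987, 0.08709870278835297), 80.47691345214844)
0.1 ((0.46662676334381104, 0.023988597095012665), (0.1418469101190567, 0.08492976427078247), 80.47689819335938)
[482.9226   2.841 ]
```

View pics/w5.png

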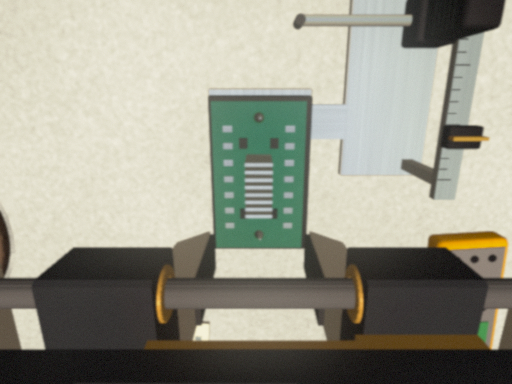

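The plate is seated: it lies square on the pack with both pins showing in its holes at (259,118) and (259,235), at yaw -9.5°. The probe arm is upper right and the rider ridge is at (470,139). Next I'll view the pointer and rider from above.

```bash
python3 - <<'E'
from h import *
plan((.648,.075,.30),-9.5)
E
```

```text
turn [-0.002   0.001   0.0008] shift [ 8.35 17.17 -4.73]
```

drive_tool --commands '[[[0, 0, 0], [0, 2, -4.7], 0.5], [[0, 0, 0], [2, 6, -4.7], 1], [[0, 0, 0], [4, 9.5, -4.7], 1], [[0, 0, 0], [6, 13, -4.7], 1], [[0, 0, 0], [7.5, 16, -4.7], 1], [[0, 0, 0], [8.4, 17.2, -4.7], 1], [[0, 0, 0], [8.4, 17.2, -4.7], 1], [[0, 0, 0], [8.4, 17.2, -4.7], 1], [[0, 0, 0], [8.4, 17.2, -4.7], 1]]'

```text
clock: 9.2
position: [0.6482, 0.0743, 0.3002]
ee_rot: [-2.398, -2.029, 0.004]
force: [-0.3, -0.2, -0.2]
width: 0.995
gripper_force: 0.0
```

```bash
python3 - <<'E'
from h import *
import json
i=cams.camera_info("wrist");s=readout.observe();im=cams.get_image("wrist");cv2.imwrite("pics/w6.png",im)
json.dump({k:np.array(v).tolist() for k,v in i.items()},open("w6.json","w"));print(s["position"],proj("wrist",[.615,.129,.197],i),proj("wrist",[.6476,.0335,.124],i))
cv2.imwrite("pics/w6c.png",cv2.resize(im[0:260,150:410],None,fx=2.3,fy=2.3,interpolation=cv2.INTER_CUBIC))
E
```

```text
[0.6482 0.0743 0.3002] [205.1484 137.0947] [265.3479 212.8467]
```

View pics/w6c.png

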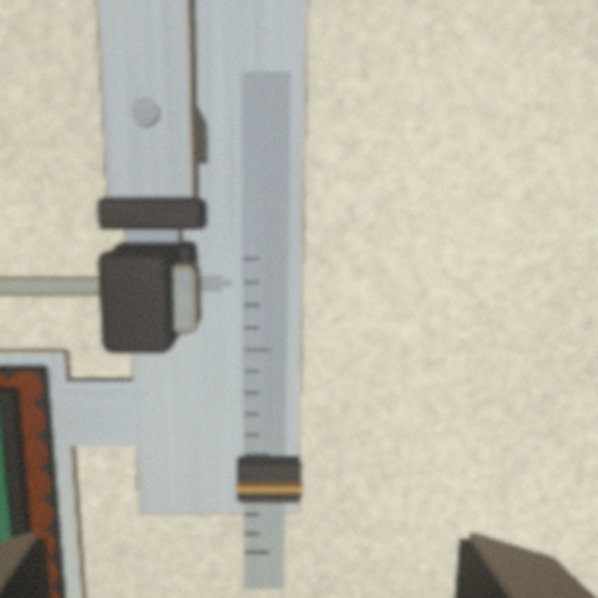

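The crop shows the pointer tip at crop (230,283), which is full-image (250,123), the handle top at (137,298) with the steel button on its right, and the brass ridge at about (268,490). From here on I'll use numeric measurement only.

```bash
cat >> h.py <<'E'
def seat(X,o=(.466,.021,.082),yaw=-9.5):
    return Ro.from_euler("z",-yaw,degrees=True).apply(np.array(X)-o)*1000
E
python3 - <<'E'
from h import *
import json
i6=json.load(open("w6.json"))
now=dict(R=np.array(i6["R"]));K=i6["camera_matrix"]
# camera pose of w5 from its TCP pose via fixed mount
def mount(p,rv):
    s=readout.observe();R0=Ro.from_rotvec(s["ee_rot"]).as_matrix();R=np.array(i6["R"]);c=-R.T@np.ravel(i6["t"])
    cl=R0.T@(c-s["position"]);Rl=R@R0;R2=Ro.from_rotvec(rv).as_matrix();Rc=Rl@R2.T;return dict(camera_matrix=K,R=Rc,t=-Rc@(R2@cl+np.array(p)))
i5=mount([.4663,.0212,.2552],[2.3961,2.0313,.0042]);i3=mount([.4563,-.0369,.2979],[-2.393,-2.036,.004])
V=[("w6",i6,(267,212),35),("w5",i5,(470,139),25),("w3",i3,(458,68),25),("scene0",cams.camera_info("scene"),(331,211),10),("top0",cams.camera_info("top"),(181,164),7)]
A=np.zeros((3,3));b=np.zeros(3);rays=[]
for n,i,(u,v),r in V:
    im=cv2.imread(f"pics/{n}.png")[v-r:v+r+1,u-r:u+r+1];h=cv2.cvtColor(im,cv2.COLOR_BGR2HSV)
    m=cv2.inRange(h,(10,110,60),(30,255,255));Y,X=np.nonzero(m);uv=(X.mean()+u-r,Y.mean()+v-r)
    c,d=ray("",uv,i);d/=np.linalg.norm(d);P=np.eye(3)-np.outer(d,d);w=1/np.linalg.norm(c-[.65,.03,.12])**2
    A+=w*P;b+=w*P@c;rays.append((n,c,d));print(n,np.round(uv,1),len(X),(X.min()+u-r,X.max()+u-r,Y.min()+v-r,Y.max()+v-r),"z.122:",seat(onz("",uv,.122,i)))
x=np.linalg.solve(A,b);print("ridge",x,seat(x));
for n,c,d in rays: e=(np.eye(3)-np.outer(d,d))@(x-c);print(n,e*1000)
# pointer tip
f=lambda x,y:((x+.5)/2.3-.5+150,(y+.5)/2.3-.5);S=lambda x,y:((x+.5)/5.7-.5+280,(y+.5)/5.7-.5+160)
pt=f(230,283);c,d=ray("",pt,i6);c2,d2=ray("scene",S(435,267));t=np.linalg.lstsq(np.c_[d,-d2],c2-c,rcond=None)[0]
print("pointer",c+d*t[0],c2+d2*t[1],[seat(onz("",pt,z,i6)) for z in(.115,.125,.135)])
# handle top rectangle centre (crop x 102..167, y 253..350) at z .198
for q in((102,256),(167,256),(167,350),(102,350),(134,301)): print("handle",seat(onz("",f(*q),.197,i6)),onz("",f(*q),.197,i6))
E
```

```text
w6 [267.  211.9] 86 (np.int64(254), np.int64(280), np.int64(210), np.int64(214)) z.122: [178.8062  42.6072  40.    ]
w5 [467.6 138.3] 215 (np.int64(449), np.int64(488), np.int64(135), np.int64(141)) z.122: [180.0338  44.2728  40.    ]
w3 [454.4  67.6] 173 (np.int64(438), np.int64(472), np.int64(65), np.int64(70)) z.122: [180.675   45.2236  40.    ]
scene0 [331.4 209.5] 10 (np.int64(331), np.int64(332), np.int64(207), np.int64(212)) z.122: [175.0128  44.8844  40.    ]
top0 [179.9 164.2] 10 (np.int64(179), np.int64(181), np.int64(161), np.int64(167)) z.122: [176.1041  44.4238  40.    ]
ridge [0.6492 0.0355 0.1258] [178.2975  44.5368  43.7697]
w6 [-0.3363  0.565  -0.1899]
w5 [ 0.3847 -0.2437  0.2817]
w3 [-0.3141 -0.3737 -0.1628]
scene0 [ 0.5046  0.3918 -0.2136]
top0 [2.8471 0.2624 0.6502]
pointer [0.6474 0.1279 0.1188] [0.6449 0.1244 0.1192] [array([161.1855, 135.0621,  33.    ]), array([161.4918, 135.8995,  43.    ]), array([161.798 , 136.7369,  53.    ])]
handle [121.7001 150.7076 115.    ] [0.6109 0.1496 0.197 ]
handle [143.0753 150.6713 115.    ] [0.632 0.146 0.197]
handle [142.025  119.5838 115.    ] [0.6258 0.1155 0.197 ]
handle [119.8898 119.615  115.    ] [0.604  0.1192 0.197 ]
handle [131.5493 136.0769 115.    ] [0.6182 0.1335 0.197 ]
```

```bash
python3 - <<'E'
from h import *
plan((.619,.1327,.155),-9.5)
E
```

```text
turn [-0.0013  0.0005 -0.0008] shift [ 5.28 -3.82 14.59]
```

drive_tool --commands '[[[0, 0, 0], [2.7, -2, 0], 0.7], [[0, 0, 0], [5.3, -3.8, 1], 0.4], [[0, 0, 0], [5.3, -3.8, 4], 0.4], [[0, 0, 0], [5.3, -3.8, 8], 0.4], [[0, 0, 0], [5.3, -3.8, 8.5], 0.4], [[0, 0, 0], [5.3, -3.8, 10.5], 0.4], [[0, 0, 0], [5.3, -3.8, 12.5], 0.4], [[0, 0, 0], [5.3, -3.8, 14], 0.4], [[0, 0, 0], [5.3, -3.8, 14.6], 0.4], [[0, 0, 0], [5.3, -3.8, 14.6], 0.4], [[0, 0, 0], [5.3, -3.8, 14.6], 0.4]]'

```text
clock: 10.17
position: [0.6207, 0.1335, 0.1568]
ee_rot: [2.398, 2.03, 0.001]
force: [-0.6, 0.3, -0.2]
width: 0.702
gripper_force: 0.0
```

drive_tool --commands '[[[0, 0, 0], [0, -0.1, 0.1], 0], [[0, 0, 0], [0, -0.1, 0.1], -0.3], [[0, 0, 0], [0, -0.1, 0.1], -1], [[0, 0, 0], [0, -0.1, 0.1], -1], [[0, 0, 0], [0, -0.1, 0.1], -1], [[0, 0, 0], [0, -0.1, 0.1], -1], [[0, 0, 0], [0, -0.1, 0.1], -1], [[0, 0, 0], [0, -0.1, 0.1], -1]]' --newtons 30

```text
clock: 10.83
position: [0.6188, 0.1343, 0.1547]
ee_rot: [-2.396, -2.03, 0.001]
force: [-3.7, 1.3, 5.9]
width: 0.277
gripper_force: 30.0
```

drive_tool --commands '[[[0, 0, 0], [-0.5, 0, 0], -1], [[0, 0, 0], [-1.5, 0, 0], -1], [[0, 0, 0], [-2.5, 0, 0], -1], [[0, 0, 0], [-3.5, 0, 0], -1], [[0, 0, 0], [-4.5, 0, 0], -1], [[0, 0, 0], [-5.5, 0, 0], -1], [[0, 0, 0], [-6.5, 0, 0], -1], [[0, 0, 0], [-7.5, 0, 0], -1], [[0, 0, 0], [-8.3, 0, 0], -1], [[0, 0, 0], [-8.8, 0, 0], -1], [[0, 0, 0], [-9, 0, 0], -1], [[0, 0, 0], [-9, 0, 0], -1], [[0, 0, 0], [-9, 0, 0], -1], [[0, 0, 0], [-9, 0, 0], -1]]'

```text
clock: 12.0
position: [0.6042, 0.0468, 0.1547]
ee_rot: [-2.394, -2.031, -0.001]
force: [-3.3, 4.2, 5.3]
width: 0.276
gripper_force: 30.0
```

```bash
python3 - <<'E'
from h import *
import json
P=[]
for k in range(4):
    s=readout.observe();P.append(seat(s["position"]));i=cams.camera_info("wrist");im=cams.get_image("wrist")
print(np.array(P),s["force"],s["width"]);cv2.imwrite("pics/w7.png",im)
h=cv2.cvtColor(im,cv2.COLOR_BGR2HSV);m=cv2.inRange(h,(10,110,60),(30,255,255))
n,l,st,c=cv2.connectedComponentsWithStats(m)
for k in range(1,n):
    if st[k,4]>20:print("brass",st[k],c[k],seat(onz("",c[k],.1258,i)))
print("predict ridge",proj("",[.6492,.0355,.1258],i))
for z in(.119,):print("predict pointer", proj("",np.array([.466,.021,0])+Ro.from_euler("z",-9.5,degrees=True).apply([.161,.0445,z]),i))
E
```

```text
[[132.0562  48.2681  72.7004]
 [132.0635  48.2946  72.6976]
 [132.0685  48.3111  72.7027]
 [132.0791  48.3267  72.7113]] [-3.2907  4.1051  7.2426] 0.27952541851893264
brass [ 40 154 106  11 705] [ 92.9177 160.2156] [38.2834 93.0693 43.8   ]
brass [147 157  25  76 554] [157.639  199.8773] [72.8321 69.6193 43.8   ]
brass [311 235  52  11 474] [337.8038 239.7173] [179.8616  44.443   43.8   ]
brass [196 265  14  60 509] [201.6876 295.1572] [95.5039  5.7669 43.8   ]
brass [310 264  13  60 493] [316.9432 294.5984] [169.1361   6.3098  43.8   ]
brass [ 100  328  345   22 3992] [289.6856 343.2811] [152.7384 -31.1385  43.8   ]
predict ridge [335.2268 239.5698]
predict pointer [305.2178 235.0684]
```

```bash
python3 - <<'E'
import cv2,numpy as np
g=cv2.imread("pics/w7.png").max(2);np.set_printoptions(linewidth=220)
print(np.arange(280,322,2));
for v in range(212,256): print(v,g[v,280:322:2])
E
```

```text
[280 282 284 286 288 290 292 294 296 298 300 302 304 306 308 310 312 314 316 318 320]
212 [ 63  65 131 213 219 222 219 219 220 220 220 220 220 220 220 173 130 183 189 193 191]
213 [ 65  65 116 210 220 221 221 221 220 221 221 221 219 222 221 175 129 169 170 170 173]
214 [ 65  67 106 206 221 222 221 219 221 222 219 218 219 221 220 168 122 129 126 123 129]
215 [ 61  63  98 197 218 223 220 220 218 220 221 220 220 220 214 150  98  90  80  84  81]
216 [ 61  64  88 188 220 220 219 219 219 221 219 218 221 220 205 119  75  72  65  66  66]
217 [ 63  64  78 175 220 222 219 220 220 221 221 218 219 219 189  91  61  64  64  65  62]
218 [ 61  62  73 158 216 220 219 217 220 221 220 220 218 219 172  75  66  59  60  62  64]
219 [ 60  63  68 152 217 219 219 219 220 220 220 220 218 217 164  68  61  60  60  61  64]
220 [ 67  63  66 141 215 222 220 218 220 221 220 219 220 216 157  67  61  62  59  62  63]
221 [ 67  67  68 127 209 221 219 217 219 220 220 219 217 215 151  65  61  58  65  64  64]
222 [ 71  67  68 110 203 220 220 219 216 219 218 216 218 217 143  62  61  67  65  65  63]
223 [ 73  67  70 103 200
[... 2245 characters left out ...]
1  44  50  85 112 118 117 120 119 120 121 119 115  84  55  60  55  62]
249 [ 45  52  74  53  50  51  79 118 116 119 119 121 119 116 119 118  75  50  49  54  48]
250 [ 41  49  79  57  48  47  75 116 117 117 115 121 120 120 117 116  75  49  51  47  47]
251 [ 42  50  74  60  45  44  66 110 118 119 118 121 119 114 118 117  72  47  47  49  47]
252 [ 40  46  69  63  41  42  60 108 121 115 118 119 118 118 117 115  72  47  50  47  46]
253 [ 43  39  59  66  42  46  62 108 119 118 118 119 119 116 117 112  70  48  48  48  48]
254 [ 42  45  65  68  48  49  54 103 118 119 118 120 120 122 118 114  72  42  52  47  49]
255 [ 43  45  67  72  41  38  50  97 119 118 120 118 115 119 119 111  70  47  47  51  45]
```

```bash
python3 - <<'E'
from h import *
im=cv2.imread("pics/w7.png");i=cams.camera_info("wrist")
for u,v in((290,230),(296,231),(304,229),(304,232),(304,238),(304,250),(297,240),(314,237),(325,241),(314,225),(284,230)):print((u,v),im[v,u])
for z in(.117,.119,.121):print("ptr",seat(onz("",(306,231.7),z,i)),"mid-shaft",seat(onz("",(291,230.8),z,i)))
for z in(.122,.124,.1258):print("ridge",seat(onz("",(337.8,239.7),z,i)),seat(onz("",(312,240),z,i)))
b=im.astype(int);print("cols at u=325,340: R-channel");
for v in range(210,262,2):print(v,b[v,325],b[v,345],b[v,306])
E
```

```text
(290, 230) [175 181 177]
(296, 231) [182 188 181]
(304, 229) [100 110 114]
(304, 232) [172 180 175]
(304, 238) [ 94 108 119]
(304, 250) [ 91 107 120]
(297, 240) [ 92 108 117]
(314, 237) [ 54  85 111]
(325, 241) [ 77 161 207]
(314, 225) [70 74 79]
(284, 230) [65 64 67]
ptr [161.6947  45.9317  35.    ] mid-shaft [152.2321  46.5291  35.    ]
ptr [161.3965  46.7799  37.    ] mid-shaft [152.0305  47.3713  37.    ]
ptr [161.0983  47.6282  39.    ] mid-shaft [151.8289  48.2134  39.    ]
ridge [180.8211  42.7423  40.    ] [164.885   42.5161  40.    ]
ridge [180.3146  43.6463  42.    ] [164.5455  43.4224  42.    ]
ridge [179.8587  44.4598  43.8   ] [164.24    44.2381  43.8   ]
cols at u=325,340: R-channel
210 [192 194 188] [211 226 228] [218 220 214]
212 [190 193 186] [214 228 231] [218 220 214]
214 [123 126 123] [193 213 218] [217 221 216]
216 [60 65 64] [ 93 100 104] [214 220 212]
218 [60 62 65] [61 66 67] [215 219 211]
220 [61 60 64] [58 64 66] [211 216 209]
222 [61 64 66] [64 70 74] [212 217 210]
224 [68 70 75] [68 73 77] [212 217 210]
226 [68 72 78] [70 78 82] [200 204 198]
228 [71 74 79] [68 74 79] [126 131 132]
230 [65 69 74] [67 73 80] [110 117 119]
232 [66 72 76] [67 73 80] [160 164 161]
234 [60 77 90] [63 78 91] [130 139 138]
236 [ 53  84 109] [ 54  86 113] [ 88 100 110]
238 [ 54  90 115] [ 52  87 115] [ 92 109 119]
240 [ 70 140 180] [ 70 140 180] [ 92 110 122]
242 [ 76 167 215] [ 79 169 216] [ 89 107 119]
244 [ 73 148 189] [ 74 149 189] [ 92 108 120]
246 [56 67 80] [55 69 79] [ 91 107 120]
248 [47 50 51] [48 51 54] [ 92 109 121]
250 [41 44 46] [45 50 52] [ 89 106 120]
252 [40 45 47] [42 47 51] [ 89 107 118]
254 [45 48 49] [43 46 52] [ 90 110 122]
256 [41 47 47] [43 47 52] [ 87 105 115]
258 [43 48 49] [44 45 50] [ 88 106 118]
260 [39 43 44] [37 42 49] [ 89 106 119]
```

```bash
python3 - <<'E'
import cv2,numpy as np
g=cv2.imread("pics/w6.png").max(2);np.set_printoptions(linewidth=220)
print(np.arange(234,256))
for v in range(114,132): print(v,g[v,234:256])
E
```

```text
[234 235 236 237 238 239 240 241 242 243 244 245 246 247 248 249 250 251 252 253 254 255]
114 [ 89 111 153 181 192 193 190 192 190 192 190 194 195 194 194 192 191 194 192 190 186 174]
115 [ 95 113 147 177 188 190 189 193 193 190 194 193 193 194 194 194 192 193 192 193 187 183]
116 [106 108 135 172 187 190 191 192 192 192 192 193 192 192 194 193 195 192 196 189 188 183]
117 [120 106 128 163 185 193 193 191 193 191 193 193 192 194 195 194 193 194 192 193 187 182]
118 [131 110 124 158 182 186 189 189 191 191 191 189 193 193 193 196 193 192 192 194 188 181]
119 [136 112 122 154 175 181 182 182 182 183 183 184 185 191 193 194 196 192 193 194 189 183]
120 [138 112 114 139 161 169 170 169 170 170 170 172 177 187 194 192 192 192 193 195 188 181]
121 [135 112 109 134 159 169 168 169 169 168 171 171 176 181 183 186 187 192 193 191 191 178]
122 [137 113 109 132 159 168 167 169 171 171 171 173 174 171 170 174 183 187 195 192 187 174]
123 [139 113 106 134 159 165 170 166 169 171 169 170 170 170 172 171 180 189 193 194 190 175]
124 [138 116 108 133 157 163 166 168 169 168 165 172 176 177 182 182 186 191 194 194 187 180]
125 [139 112 111 133 157 165 167 170 169 172 172 175 179 187 190 188 192 193 193 193 189 182]
126 [138 119 110 137 167 173 178 177 175 176 181 178 185 192 193 196 196 195 195 193 190 185]
127 [141 116 115 146 172 185 190 186 189 188 186 189 192 193 196 195 192 193 192 192 191 184]
128 [140 119 114 147 178 189 190 190 190 196 193 190 195 191 195 196 195 196 196 194 191 182]
129 [147 118 117 150 179 192 192 193 192 195 191 192 193 193 192 198 194 195 192 193 186 182]
130 [143 120 117 149 178 188 193 194 195 193 195 191 191 193 193 193 192 195 197 190 190 181]
131 [142 118 118 150 177 189 193 190 195 194 195 193 193 195 194 196 195 194 193 195 190 180]
```

drive_tool --commands '[[[0, 0, 0], [-0.12, 0, 0], -1], [[0, 0, 0], [-0.22, 0, 0], -1], [[0, 0, 0], [-0.22, 0, 0], -1], [[0, 0, 0], [-0.22, 0, 0], -1], [[0, 0, 0], [-0.22, 0, 0], -1]]'

```text
clock: 12.62
position: [0.6039, 0.0447, 0.1547]
ee_rot: [-2.394, -2.031, -0.001]
force: [-2.4, 4.7, 6.1]
width: 0.281
gripper_force: 30.0
```

```bash
python3 - <<'E'
from h import *
s=readout.observe();print(seat(s["position"]),s["force"],s["width"],s["clock"]);i=cams.camera_info("wrist");im=cams.get_image("wrist");cv2.imwrite("pics/w8.png",im)
h=cv2.cvtColor(im,cv2.COLOR_BGR2HSV);m=cv2.inRange(h,(10,110,60),(30,255,255));m[:, :309]=0;m[:, 365:]=0;m[:215]=0;m[256:]=0
n,l,st,c=cv2.connectedComponentsWithStats(m);k=1+st[1:,4].argmax();print("ridge",st[k],c[k],seat(onz("",c[k],.1258,i)))
g=im.max(2)
for v in range(218,242): print(v,g[v,286:312:2])
# top view check of rider and plate unmoved
hs=cv2.cvtColor(cv2.imread("pics/t5.png"),cv2.COLOR_BGR2HSV);t=cams.get_image("top");cv2.imwrite("pics/t8.png",t)
E
```

```text
[132.0774  46.1409  72.6859] [-2.44    4.6693  6.0614] 0.28089066580128896 12.6167
ridge [311 232  52  10 483] [336.1449 236.4369] [178.7134  44.4125  43.8   ]
218 [160 219 220 220 220 219 220 221 219 220 218 163  71]
219 [152 218 220 220 221 219 219 219 218 220 219 161  71]
220 [142 214 220 220 219 219 220 218 217 219 216 158  70]
221 [125 209 220 218 220 219 219 219 218 220 213 149  63]
222 [113 204 220 219 219 220 220 220 219 217 214 142  64]
223 [107 199 221 219 218 220 219 219 215 219 213 143  63]
224 [ 98 199 217 218 216 218 219 219 210 205 202 132  63]
225 [ 98 186 202 205 201 203 205 211 193 168 164 112  62]
226 [ 88 155 166 165 166 166 172 200 178 130 128  90  60]
227 [ 79 123 135 134 136 136 144 188 168 116 111  80  60]
228 [ 81 137 152 151 153 151 152 179 160 105 103  73  57]
229 [ 88 167 178 177 182 178 182 165 136 108 105  76  60]
230 [ 97 174 181 185 191 190 189 160 131 127 121  79  63]
231 [ 95 166 162 166 181 190 189 170 162 159 148  86  68]
232 [ 95 160 141 139 155 174 183 186 182 179 165  89  76]
233 [ 94 147 130 126 134 150 172 186 179 175 160  88  80]
234 [ 76 107 115 121 124 129 144 166 153 148 138  78  77]
235 [ 61  73 108 119 121 123 130 140 131 119 115  73  74]
236 [ 55  59 101 119 121 121 123 124 122 113 108  77  75]
237 [ 55  59  96 117 120 122 121 120 120 120 113  93  86]
238 [ 53  57  88 120 119 120 120 121 124 122 121 112 102]
239 [ 49  60  88 117 127 117 119 120 122 122 119 117 117]
240 [ 53  55  82 115 122 122 120 120 119 120 122 122 118]
241 [ 53  54  77 116 119 122 120 122 123 121 118 118 121]
```

The two independent estimates agree to about 0.2 mm: the image gives pointer and ridge level at y≈44.5 mm in the seat frame, and arm travel gives 44.6 mm. The button is fully in, at about 26 mm width, so I'm handing in.

```bash
python3 -c "
from cell import job
print(job.sign_off())"
```

```text
the job is handed in; nothing more can be done
None
```

The job is handed in: the green plate is seated on both pins and released, and the arm is held with the lock button squeezed and its pointer level with the rider's ridge to within about 1 mm by my measurements.

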